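# Set the well-plate nest to its gauge mark

## Task

Set the well-plate nest for the next plate: with your closed fingertips on top of the black knurled wheel, roll it stroke by stroke until the blue jaw's yellow pointer lines up with the red gauge mark, then take the hand away. Move the jaw by the wheel only, without touching the jaw itself, and leave the glassware and other things around it where they stand.

Things in the scene. Friction and masses are not known exactly. Their poses are not given: they have to be found in the camera images.
- nest: fixed fixture: grey base plate 300 (x) x 164 (y) x 12 mm, origin at the centre of its underside on the bench, z up. x is the slide direction, from the wheel end (x = -108 mm) to the aluminium fixed jaw (x = 135 mm, 68 mm high); it points to the robot's left within 30 degrees. The -y edge, away from the robot, carries the white scale rail (34 mm high)
- wheel: black knurled wheel with grey ribs, 56 mm diameter, 24 mm wide; origin at its centre on the level axle (along nest y), 48 mm above the bench. The cheeks and gearbox beside it are 60 mm high, so the top 16 mm stands proud. Top rolled to nest +x moves the jaw to +x, rolled back moves it back: 28 mm of rim travel = 12 mm of jaw (12 mm per rad)
- wheel_top (a point): top of the unpressed wheel, 76 mm above the bench. The slide unit with wheel and jaw floats on springs: pressed from above it sinks up to 5 mm (about 2 N to start, 8 N at 5 mm, then a hard stop) and springs back; pressed 3 mm, a fingertip drives the wheel by friction. It turns stiffly (1 N at the rim) and stays where it is left, so several strokes can be made, lifting between them
- jaw: blue sliding jaw, 24 mm thick (x) x 100 mm wide (y), top 66 mm high; origin at bench level under its centre, axes as the nest's. It starts at nest x = -30 mm and can slide 70 mm towards the fixed jaw
- pointer (a point): tip of the jaw's yellow pointer, a 5 mm wide bar over the scale rail, 46 mm above the bench, at the middle of its width
- mark (a point): red gauge mark, a 5 mm wide red clip on the scale rail, top 44 mm above the bench; this point is at the middle of its width, at its end next to the pointer's path; axes as the nest's. At the start it lies 20 to 45 mm ahead of the pointer along x; set when the pointer's x in this frame is 0
- flask: volumetric flask, clear glass bulb 64 mm wide, narrow neck with blue stopper, 147 mm tall; bystander, origin at the centre of its underside
- beaker: clear glass beaker, 60 mm wide, 75 mm tall; bystander, origin at the centre of its underside
- amber: amber glass bottle with white cap, 48 mm wide, 85 mm tall; bystander, origin at the centre of its underside
- vial: small amber vial with blue cap, 22 mm wide, 36 mm tall, standing on the nest's base plate beside the wheel; bystander, origin at the centre of its underside
- driver: screwdriver with red handle, 150 mm long, lying on the bench; bystander, origin at the middle of its length
- plate: white well plate 127 x 85 x 14 mm lying on the bench beyond the fixed jaw; bystander, origin at the centre of its underside
- rack: green vial rack 70 x 110 mm, 45 mm high with its vials, beyond the wheel end of the nest; bystander, origin at the centre of its underside

How it is judged (in metres and radians):
On the way, in this order (a step that is already met when the one before it is completed fails the run):
1. a fingertip presses on the wheel (contact force between the fingers and wheel above 0.5 N), for 0.2 s.
2. the pointer is at the gauge mark (x of pointer in the frame of mark between -0.003 and 0.003 m), for 0.2 s.
At the end, for the whole second after the job is handed in: The pointer is within 3 mm of the gauge mark along the slide, the jaw is at rest, and every bystander is within 12 mm of where it stood (all of step 2 and linear speed of jaw below 0.005 m/s and distance of each of flask, beaker, amber, vial, driver, plate, rack from where it was at the start of the episode below 0.012 m); the robot touches nothing.
It fails at once if the robot pushes the sliding jaw itself (contact force between the arm and jaw above 1 N).
It fails at once if the fingers push the sliding jaw itself (contact force between the fingers and jaw above 1 N).
It fails at once if a bystander is moved, knocked over or lifted (more than 12 mm) (not (distance of each of flask, beaker, amber, vial, driver, plate, rack from where it was at the start of the episode below 0.012 m)).
It also fails if it takes over 51 s, if anything falls off the work surface, if the arm or the gripper's body presses on something with over 40 N, if the wrist force passes 120 N, or if a joint passes its speed limit or range.

## Robot

A 6-joint arm with a two-finger parallel gripper is mounted at the origin on the work surface. World frame = base frame: x ahead of the robot, y to its left, z up, the work surface at z = 0. Lengths are in m, angles in degrees, forces in N, time in s.
With the tool pointing down it reaches from about 0.4 to 0.825 m from the base axis. Payload 7 kg.
Tool frame: the origin (TCP) lies at the very end of the fingers, on their centre line; the grasp point (between the pads) lies 19 mm behind it; x points along the fingers, z is the direction in which the jaws open and shut, and the axes are right-handed (so a half turn about x gives the same grasp; the last joint's range is limited). The gripper opens to 88 mm and grips with 3 to 60 N. Pads are 19 mm wide; open, the fingers measure 130 mm over their backs; the gripper's body (78 mm by 193 mm) begins 47 mm behind the grasp point.
Start: joints at [-58.035, 20.546, 0.682, 0, -70.136, -16.507], TCP at [0.18, -0.651, 0.227] pointing down, gripper open.
Joint ranges: [-176.03, 176.03], [-82.01, 121.73], [-58.28, 71.71], [-173.87, 95.51], [-174.79, -0.11], [-173.66, 173.66]. Speed limits (degrees/s): [136.94, 136.94, 172.46, 180, 180, 180].

## Interface

Orientations are given as [roll, pitch, yaw] about the fixed x, y, z axes, in that order (R = Rz(yaw) Ry(pitch) Rx(roll)).
In Python, from plant import * gives the robot as it stands.
- The arm moves only by the tool arm_command, never from a script. Its argument "commands" is one flat list of numbers, 5 for each row, row after row: the shift along the tool's x, y, z in mm, then the turn about the tool's x in degrees, then the opening in per cent of the stroke, from 0 (shut) to 100 (fully open). A call has 1 to 5 rows; each row shifts and turns the pose as measured when the row begins, along the tool's axes as they then stand; what a row does not reach is not made up. A row lasts 1/8 s, in which the tool goes at most 62.5 mm and 10.7 degrees, less where a joint would pass 70% of its speed; a pose out of reach is approached as far as the arm can. A call is refused whole if a number of a shift passes 62.5 or a number of a turn 10.7, either way. A call with a gripper value outside its range is refused whole. The fingers move at their own pace and stop on an object; the grip force is fixed at half the most. Time passes only in rows, so rows that do not move let the fingers close. It gives the time, the measured TCP pose, the force and the opening at its end, in the units of the state.
- get_obs(): the state, without advancing time (a new reading comes with each control period).
- snapshot(name): name is "side" or "top"; returns a dict with "frame" (384x512x3 uint8, blue, green, red), "fov_y" (degrees; the focal length in pixels is half the picture's height over the tangent of half this angle, whatever the lens; pixels are square), "cx", "cy" (the principal point, pixels), "world_to_cam" (4x4, takes a point from world to camera coordinates). Camera axes: x right, y up, looking along -z (the intrinsics and any distortion apply to the point x, -y, -z); pixel columns grow to the right and rows downward; lengths in m; the calibration is good to about 2 mm. A picture is of the moment at which its call begins. There is no depth.
- close_job(): hands the job in, once; it reports no verdict.
The state is a dict: "clock": time; "joint_pos": joint angles; "qvel": joint speeds; "tau": joint torques, N m; "tool_pos": TCP position; "orientation": TCP orientation; "force": force on the tool from outside, world axes, zero at the start; "moment": the same for the moment, N m; "opening": finger opening in m.
Only numpy, scipy, OpenCV 4.12 (cv2) and the standard library are available. Lean on these libraries where they do the work, as an engineer would, in place of code of your own. Each camera call takes 0.05 s, during which the arm holds its last target. There are 200 camera calls.

## Working session

There is one attempt and no reset: what is moved stays moved. The work goes in short steps, Python scripts to look and compute and a tool call to move; the robot and the scene stay as the last step left them, time stands still between calls to the robot, and variables do not carry over. Pictures are saved under pics/ and viewed, about 8 in all and at most 12, crops included, and the job is handed in when it is done.

Besides the shell and the picture viewer there is one more tool, called after "Emit:" as name(argument=value, ...) on one line, values as JSON. arm_command: Moves the arm, as the interface text tells. Its arguments: {"type":"object","properties":{"commands":{"type":"array"}},"required":["commands"]}

```bash
ls; mkdir -p pics
python3 - <<'E'
from plant import *
import cv2
for n in ("side","top"):
    s=snapshot(n); cv2.imwrite(f"pics/{n}0.png",cv2.resize(s["frame"],(800,600),interpolation=cv2.INTER_CUBIC)); print(n,{k:v for k,v in s.items() if k!="frame"})
print(get_obs())
E
```

```text
pics
side {'fov_y': 53.395855380943, 'cx': 258.2622211956377, 'cy': 188.1245932753357, 'world_to_cam': array([[ 0.76890612, -0.6391789 ,  0.01528805, -0.4044856 ],
       [ 0.45454684,  0.56330447,  0.68998206, -0.37834044],
       [-0.4496338 , -0.52358229,  0.723665  , -0.54818738],
       [ 0.        ,  0.        ,  0.        ,  1.        ]])}
top {'fov_y': 44.04907260822414, 'cx': 263.83557602604503, 'cy': 194.82148837054154, 'world_to_cam': array([[-0.07473884, -0.99718518,  0.00598537,  0.10969387],
       [ 0.97043501, -0.07134994,  0.23057555, -0.59324113],
       [-0.22949947,  0.02304136,  0.97303602, -1.22226187],
       [ 0.        ,  0.        ,  0.        ,  1.        ]])}
{'clock': 0.1, 'joint_pos': array([-5.80355981e+01,  2.05868878e+01,  6.40312751e-01, -1.76412557e-02,
       -7.01350410e+01, -1.65069529e+01]), 'qvel': array([-0.02519193, -0.087897  ,  0.12865114,  0.05852851, -0.0090104 ,
       -0.16624768]), 'tau': array([-2.90150410e-04, -5.84164095e+01,  2.93753690e+01,  7.01548934e+00,
        1.01724706e-02, -7.21189576e-05]), 'tool_pos': array([ 0.17976895, -0.65018401,  0.22573147]), 'orientation': array([  5.02190181,  89.91671541, 110.47334441]), 'force': array([-0.39350435,  0.68584578,  0.63871396]), 'moment': array([ 0.04605871, -0.02456719, -0.00730114]), 'opening': 0.08778628356661924}
```

View pics/side0.png

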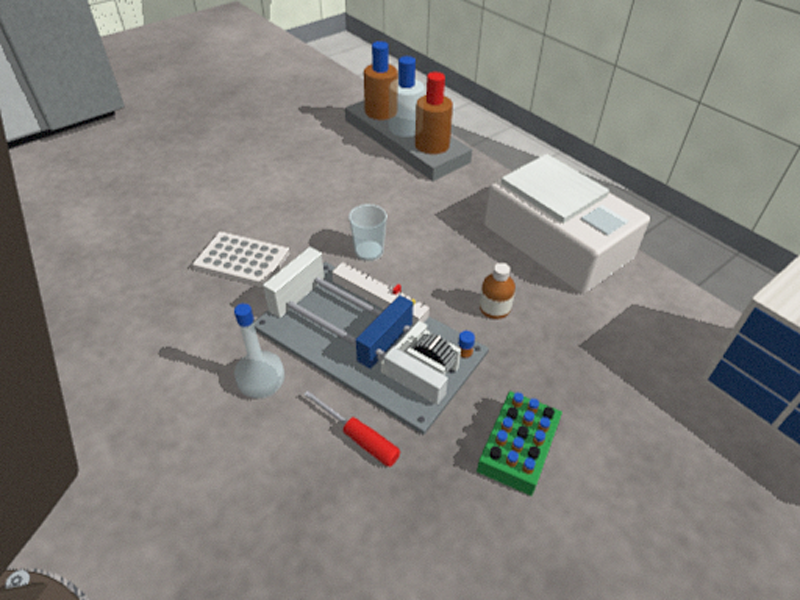

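View pics/top0.png

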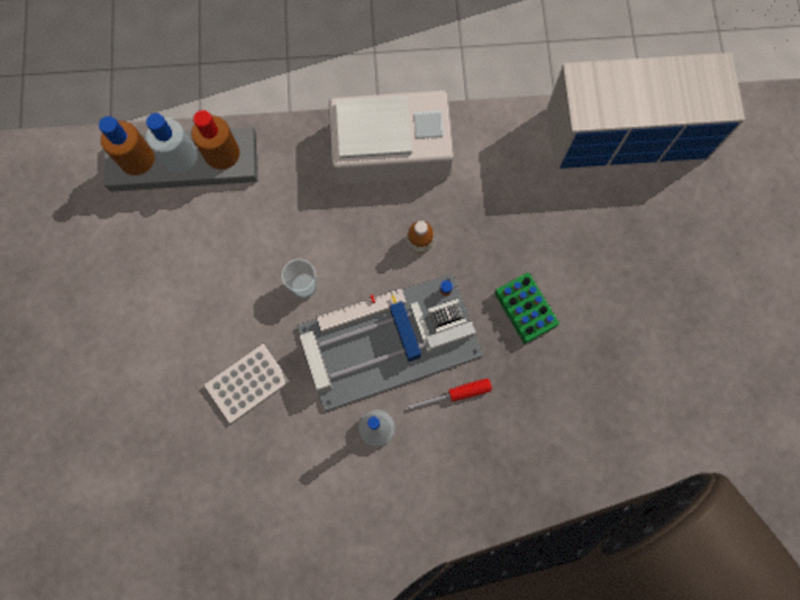

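The side and top views both show the nest unobstructed. In the 800 px pictures, the top view has the wheel near (445,317), the pointer near (395,297) and the mark near (372,299). Next I'll enlarge both.

```bash
cat > h.py <<'E'
from plant import *
import cv2, numpy as np
from scipy.optimize import least_squares
def crop(n,x0,y0,w,h,k,out,s=None):
    s=s or snapshot(n); cv2.imwrite(out,cv2.resize(s["frame"][y0:y0+h,x0:x0+w],None,fx=k,fy=k,interpolation=cv2.INTER_CUBIC)); return s
def proj(s,P):
    P=np.atleast_2d(P); c=(s["world_to_cam"]@np.c_[P,np.ones(len(P))].T).T
    f=192/np.tan(np.radians(s["fov_y"]/2))
    return np.c_[s["cx"]+f*c[:,0]/-c[:,2], s["cy"]-f*c[:,1]/-c[:,2]]
def atz(s,u,v,z):
    f=192/np.tan(np.radians(s["fov_y"]/2)); M=np.linalg.inv(s["world_to_cam"])
    d=M[:3,:3]@np.array([(u-s["cx"])/f,-(v-s["cy"])/f,-1]); o=M[:3,3]
    return o+d*(z-o[2])/d[2]
E
python3 - <<'E'
from h import *
crop("top",186,172,128,96,6,"pics/t1.png"); crop("side",160,150,160,130,4.6,"pics/s1.png")
E
```

```text
(no output)
```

View pics/t1.png

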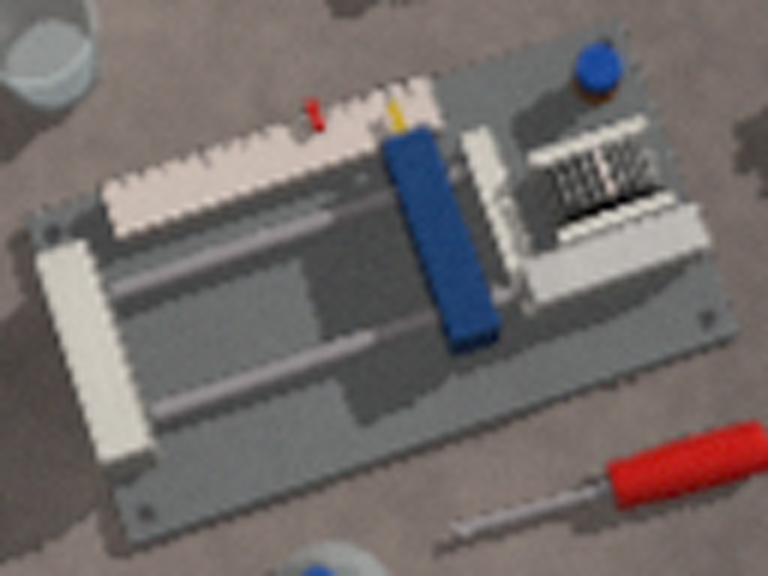

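View pics/s1.png

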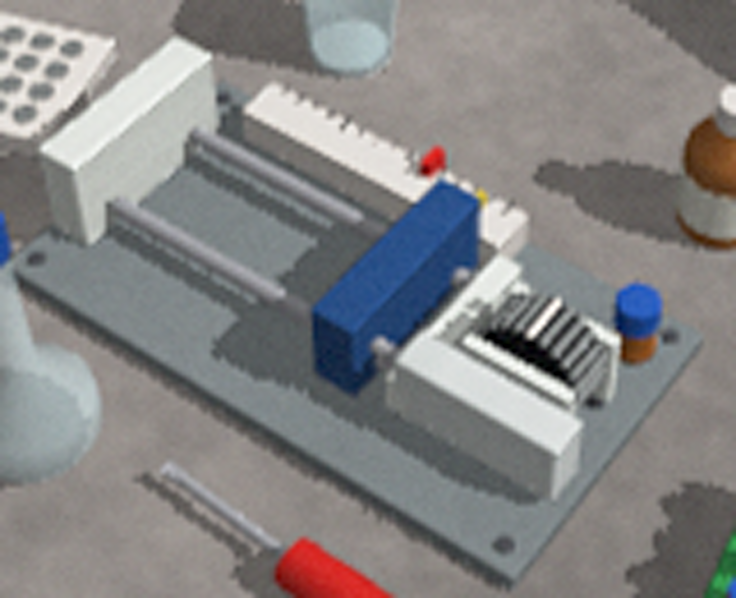

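The crops give the base corners, the jaw, the pointer at about (396,115) in the top crop, the mark at about (315,115), and the wheel between its cheeks at about (605,175). I'll fit the nest pose from these.

```bash
cat >> h.py <<'E'
T=lambda c:[(c[0]+.5)/6-.5+186,(c[1]+.5)/6-.5+172]
S=lambda c:[(c[0]+.5)/4.6-.5+160,(c[1]+.5)/4.6-.5+150]
E
python3 - <<'E'
from h import *
st,ss=snapshot("top"),snapshot("side")
O=[(.15,.082,.012),(-.15,.082,.012),(-.15,-.082,.012),(.15,-.082,.012)]
ct=[T(c) for c in [(133,540),(735,325),(620,25),(32,215)]]
cs=[S(c) for c in [(15,270),(512,578),(702,340)]]
def W(p,P):
    P=np.array(P);c,s=np.cos(p[2]),np.sin(p[2]); return np.c_[p[0]+c*P[:,0]-s*P[:,1],p[1]+s*P[:,0]+c*P[:,1],P[:,2]]
r=lambda p:np.r_[(proj(st,W(p,O))-ct).ravel(),(proj(ss,W(p,O[:3]))-cs).ravel()]
f=least_squares(r,[.55,0,1.7],loss="soft_l1"); p=f.x; print(p[:2],np.degrees(p[2]),np.round(r(p),1))
c,s=np.cos(p[2]),np.sin(p[2])
def N(P): d=np.array(P[:2])-p[:2]; return np.round(1000*np.array([c*d[0]+s*d[1],-s*d[0]+c*d[1]]),1)
for n,q,z in [("jaw1",(385,140),.066),("jaw2",(430,127),.066),("jaw3",(498,325),.066),("ptr",(396,115),.046),("ptrtip",(390,102),.046),("mark",(315,115),.044),("wheel",(605,172),.076),("cheek-",(588,143),.06),("cheek+",(617,218),.06),("vial",(598,66),.048)]:
    u=T(q); print("top",n,N(atz(st,*u,z)))
for n,q,z in [("mark",(433,160),.044),("ptr",(482,197),.046),("wheel",(540,318),.076),("jawL",(317,310),.066),("jawR",(478,203),.066),("vial",(638,297),.048)]:
    print("side",n,N(atz(ss,*S(q),z)))
print("wheel0",W(p,[(-.108,0,.076)]))
np.save("p.npy",p)
# highlight colored centroid subpixel
for n,s_ in(("top",st),("side",ss)):
    h=cv2.cvtColor(s_["frame"],cv2.COLOR_BGR2HSV)
    x0,y0,x1,y1=(230,180,262,196) if n=="top" else (245,175,272,198)
    for nm,lo,hi,z in(("red",(0,120,80),(8,255,255),.044),("yel",(18,110,90),(35,255,255),.046)):
        m=cv2.inRange(h[y0:y1,x0:x1],lo,hi); v,u=np.nonzero(m)
        if len(u): print(n,nm,len(u),u.mean()+x0,v.mean()+y0,N(atz(s_,u.mean()+x0,v.mean()+y0,z)))
E
```

```text
[0.55179421 0.1090333 ] 104.84995570495803 [-0.3  0.8  1.6  1.4  0.9 -1.9 -1.  -0.2 -2.4 -1.7  0.3  0.6  1.1 -1.4]
top jaw1 [-18.3 -48.1]
top jaw2 [-39.6 -47.2]
top jaw3 [-38.7  49. ]
top ptr [-28.  -62.4]
top ptrtip [-27.3 -69.1]
top mark [  7.4 -75.1]
top wheel [-106.5    0.5]
top cheek- [-105.7  -17.9]
top cheek+ [-106.4   19.3]
top vial [-124.   -53.4]
side mark [  3.9 -72.8]
side ptr [-30.8 -65.1]
side wheel [-106.8    2.1]
side jawL [-21.2  48.9]
side jawR [-41.6 -45.2]
side vial [-124.7  -54.4]
wheel0 [[0.57947338 0.00464047 0.076     ]]
top red 10 238.1 191.0 [  7.5 -74.4]
top yel 9 251.88888888888889 191.22222222222223 [-28.3 -60.8]
side red 24 253.95833333333334 184.66666666666666 [  3.  -72.4]
side yel 4 264.5 192.0 [-30.2 -66.3]
```

Fit checks out: wheel top at about (0.579, 0.006), jaw within ~1–2 mm of x=-30, pointer-to-mark gap about 33–36 mm. The tool already points down with its z axis along nest x (within 1°) and y along nest y. I'll shut the fingers and approach at height.

Emit:
arm_command(commands=[0, -43, 41, 0, 0, 0, -43, 41, 0, 0, 0, -43, 41, 0, 0, 0, -43, 41, 0, 0, 0, -43, 41, 0, 0])

```text
clock: 0.92
tool_pos: [0.3345, -0.3918, 0.2244]
orientation: [24.9, 89.9, 129.9]
force: [2.0, -0.0, 0.5]
opening: 0.0429
```

Emit:
arm_command(commands=[0, -43, 41, 0, 0, 0, -43, 41, 0, 0, 0, -43, 41, 0, 0, 0, -43, 41, 0, 0, 0, -43, 41, 0, 0])

```text
clock: 1.55
tool_pos: [0.4927, -0.1288, 0.2268]
orientation: [-96.6, 89.8, 8.5]
force: [0.8, -0.9, -0.7]
opening: 0.0007
```

```bash
cat >> h.py <<'E'
from scipy.spatial.transform import Rotation as R
def delta(t):
    o=get_obs(); r=R.from_euler("xyz",o["orientation"],degrees=True).as_matrix()
    z=r[:,2]; print(o["clock"],o["tool_pos"],o["force"],o["opening"],"zdir",np.degrees(np.arctan2(z[1],z[0])),"down",r[:,0].round(3),"shift mm",(1000*r.T@(np.array(t)-o["tool_pos"])).round(1))
E
python3 -c "
from h import *
delta([.579,.006,.1])"
```

```text
1.55 [ 0.49268412 -0.12877023  0.22678103] [ 0.82342015 -0.89869937 -0.69698305] 0.0006789235832442143 zdir 105.1025655779115 down [ 0.004  0.001 -1.   ] shift mm [ 127.2 -118.   107.7]
```

Emit:
arm_command(commands=[20, -40, 32, 0, 0, 20, -40, 32, 0, 0, 30, -38, 32, 0, 0, 30, 0, 0, 0, 0, 10, 0, 0, 0, 0])

```text
clock: 2.17
tool_pos: [0.5878, 0.0041, 0.1163]
orientation: [-98.5, 89.5, 7.0]
force: [-0.0, -1.5, -0.6]
opening: 0.0005
```

```bash
python3 -c "
from h import *
delta([.579,.006,.076])
crop('side',210,130,110,90,7,'pics/s2.png')"
```

```text
2.175 [0.58784206 0.00409547 0.11633968] [-0.03782168 -1.51643741 -0.56666609] 0.0005439861308448403 zdir 105.46919980856762 down [ 0.009  0.001 -1.   ] shift mm [40.3  8.4  4.3]
```

View pics/s2.png

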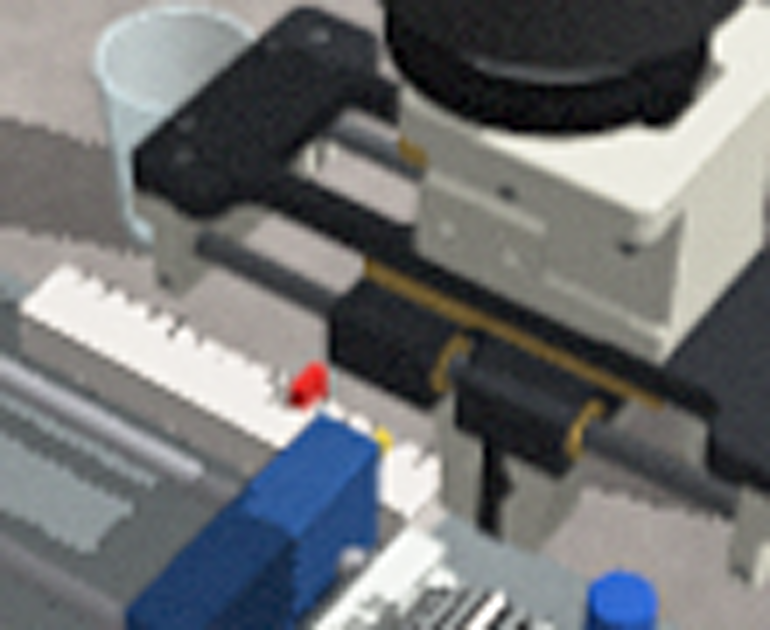

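The hand is above the scene and tilted a little, with mark and pointer still visible at (310,385) and (383,440). I'll centre over the wheel, set back along z, and descend to just above it.

Emit:
arm_command(commands=[15, 8, -9, 0, 0, 14, 0, 0, 0, 0, 0, 0, 0, 0, 0])

```text
clock: 2.6
tool_pos: [0.5843, -0.0079, 0.0891]
orientation: [-98.7, 89.2, 6.7]
force: [0.9, -0.0, 1.1]
opening: 0.0006
```

```bash
python3 -c "
from h import *
delta([.579,.006,.076])"
```

```text
2.6 [ 0.58429929 -0.00787644  0.08912585] [ 0.85947468 -0.02900903  1.05980878] 0.0005551625129082403 zdir 105.39062277209037 down [ 0.014  0.002 -1.   ] shift mm [13.1  1.6 14.8]
```

Emit:
arm_command(commands=[8, 1, 2, 0, 0, 5, 0, 0, 0, 0, 3, 0, 0, 0, 0])

```text
clock: 2.98
tool_pos: [0.5845, -0.0057, 0.0744]
orientation: [-98.0, 89.0, 7.4]
force: [-1.5, -0.3, 4.5]
opening: 0.0005
```

Emit:
arm_command(commands=[0, 0, 0, 0, 0, 0, 0, 0, 0, 0])

```text
clock: 3.22
tool_pos: [0.5845, -0.0058, 0.0748]
orientation: [-99.0, 89.0, 6.4]
force: [-1.7, -0.5, 2.5]
opening: 0.0002
```

Emit:
arm_command(commands=[2, 0, 0, 0, 0, 1, 0, 4, 0, 0, 0.5, 0, 5, 0, 0, 0.5, 0, 5, 0, 0, 0.5, 0, 5, 0, 0])

```text
clock: 3.85
tool_pos: [0.5801, 0.0119, 0.0719]
orientation: [-104.1, 88.9, 1.4]
force: [-1.7, -1.3, 6.0]
opening: 0.0004
```

```bash
cat >> h.py <<'E'
def gap():
    s_=snapshot("side"); p=np.load("p.npy"); c,s=np.cos(p[2]),np.sin(p[2])
    h=cv2.cvtColor(s_["frame"],cv2.COLOR_BGR2HSV); x0,y0,x1,y1=240,170,274,205; X=[]
    for nm,lo,hi,z in(("red",(0,120,80),(8,255,255),.044),("yel",(18,110,90),(35,255,255),.046)):
        v,u=np.nonzero(cv2.inRange(h[y0:y1,x0:x1],lo,hi)); 
        if not len(u): print(nm,"none"); continue
        d=atz(s_,u.mean()+x0,v.mean()+y0,z)[:2]-p[:2]; print(nm,len(u),1000*(c*d[0]+s*d[1]),1000*(c*d[1]-s*d[0]))
E
python3 -c "
from h import *
delta([.579,.006,.076]);gap()"
```

```text
3.85 [0.58006061 0.01193877 0.0719034 ] [-1.7392666  -1.28904496  6.03354739] 0.0004353913824986814 zdir 105.42546041765516 down [ 0.019  0.    -1.   ] shift mm [-4.1  2.5 -5.5]
red 14 4.031025851018638 -69.82539179806805
yel 35 -27.632444473844256 -65.81997863495074
```

```bash
python3 -c "
from h import *
crop('side',220,160,80,60,10,'pics/s3.png')"
```

```text
(no output)
```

View pics/s3.png

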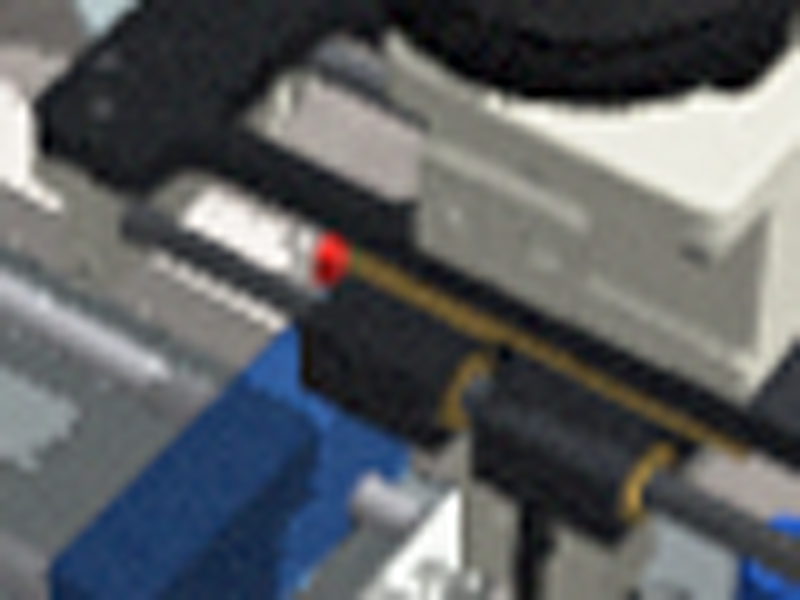

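The raised hand will show the pointer; while down it hides it (only the mark at (330,258) and part of the jaw show). I'll finish this stroke, lift, and go back for the next.

Emit:
arm_command(commands=[0.5, 0.5, 5, 0, 0, 0.5, 0.5, 4, 0, 0, -15, 0, 0, 0, 0, 0, 0, -15, 0, 0, 0, 0, -15, 0, 0])

```text
clock: 4.58
tool_pos: [0.5859, -0.0082, 0.0881]
orientation: [-102.2, 88.7, 3.4]
force: [-0.7, -0.4, 0.1]
opening: 0.0003
```

```bash
python3 -c "
from h import *
delta([.579,.006,.076]);gap()
crop('side',220,160,80,60,10,'pics/s4.png')"
```

```text
4.575 [ 0.58590086 -0.00819983  0.08806507] [-0.69306589 -0.43514591  0.11408357] 0.000284166595038304 zdir 105.56994495135116 down [ 0.022  0.001 -1.   ] shift mm [11.9  3.1 15.6]
red 8 4.674617911674239 -77.7594155423704
yel 14 -28.707773776532736 -86.17514391998887
```

View pics/s4.png

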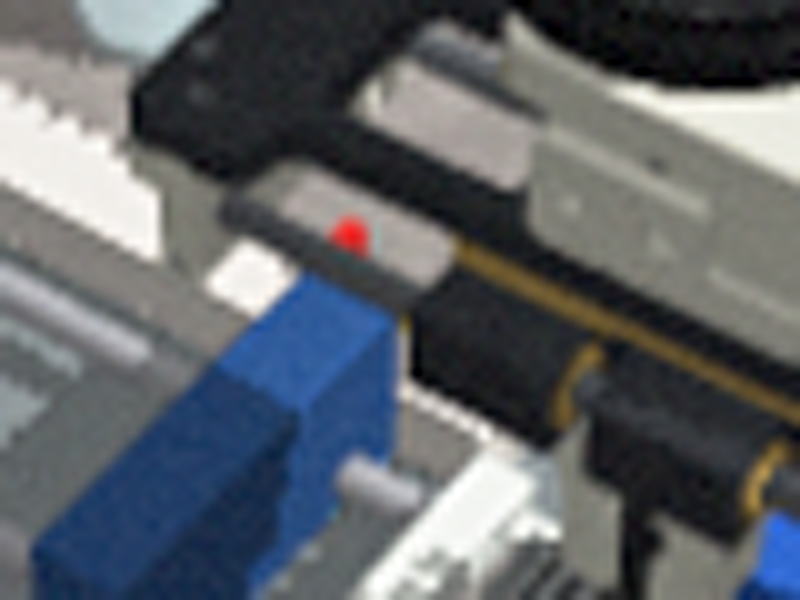

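The jaw has moved on: its top corner is now at (397,318), about 10 mm of travel as expected from 27 mm of rim, and the pointer edge just shows at (403,330). On to the second stroke.

Emit:
arm_command(commands=[8, 3, 1, 0, 0, 5, 0, 0, 0, 0, 4, 0, 0, 0, 0, 2, 0, 0, 0, 0, 1, 0, 4, 0, 0])

```text
clock: 5.3
tool_pos: [0.5823, -0.0073, 0.0698]
orientation: [-112.0, 88.7, -6.4]
force: [-6.2, -2.7, 17.2]
opening: 0.0003
```

Emit:
arm_command(commands=[0.5, 0, 5, 0, 0, 0.5, 0, 5, 0, 0, 0.5, 0.5, 5, 0, 0, 0.5, 0.5, 5, 0, 0, 0.5, 0.5, 4, 0, 0])

```text
clock: 5.92
tool_pos: [0.5761, 0.0152, 0.0712]
orientation: [-117.2, 88.4, -11.4]
force: [-0.6, -1.9, 6.3]
opening: 0.0004
```

Emit:
arm_command(commands=[-15, 0, 0, 0, 0, -2, 0, -15, 0, 0, 0, 0, -15, 0, 0, 0, 0, 0, 0, 0])

```text
clock: 6.42
tool_pos: [0.5843, -0.0151, 0.0892]
orientation: [-117.5, 88.4, -11.7]
force: [0.3, -0.6, -0.4]
opening: 0.0006
```

```bash
python3 -c "
from h import *
delta([.579,.006,.076])
s=crop('side',220,160,80,60,10,'pics/s5.png')
cv2.imwrite('pics/t5.png',cv2.resize(snapshot('top')['frame'][172:232,216:296],None,fx=8,fy=8,interpolation=cv2.INTER_CUBIC))"
```

```text
6.425 [ 0.58425123 -0.01515     0.08921371] [ 0.27789426 -0.5624337  -0.42642436] 0.0006379397694142173 zdir 105.85695529845862 down [ 0.027 -0.005 -1.   ] shift mm [13.  -0.4 21.9]
```

View pics/s5.png

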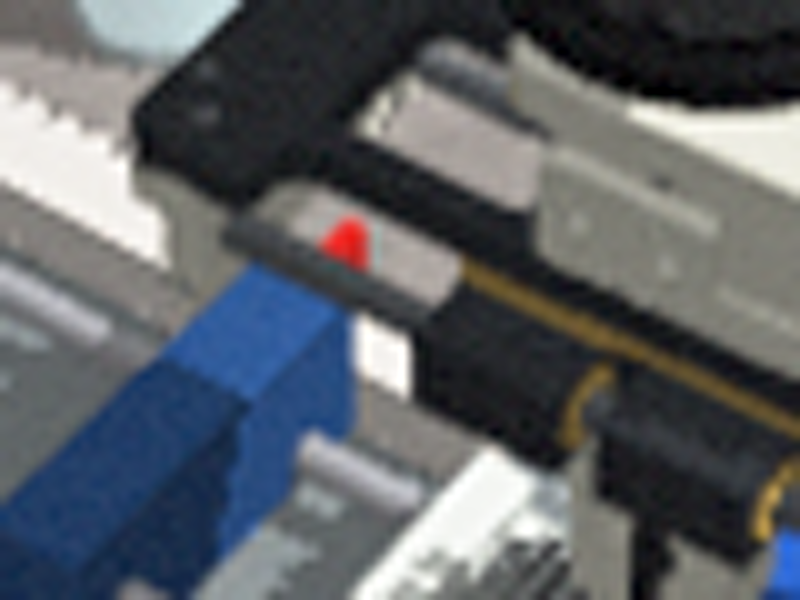

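The jaw corner is now near (350,305), about 21 mm of travel so far, with the pointer hidden. I'll lift higher for a clean measurement.

Emit:
arm_command(commands=[-50, 0, -30, 0, 0, -50, 0, -30, 0, 0, -20, 0, 0, 0, 0])

```text
clock: 6.9
tool_pos: [0.596, -0.0732, 0.2099]
orientation: [-125.7, 88.8, -19.7]
force: [0.3, 0.9, -1.3]
opening: 0.0002
```

```bash
python3 -c "
from h import *
delta([.579,.006,.076]); gap()
s=crop('side',220,160,80,60,10,'pics/s6.png')
p=np.load('p.npy');c,sn=np.cos(p[2]),np.sin(p[2])
for u in [(263.5,193.7),(259.1,191.3),(254.5,190.)]:
    d=atz(s,*u,.066)[:2]-p[:2]; print(1000*(c*d[0]+sn*d[1]),1000*(c*d[1]-sn*d[0]))
"
```

```text
6.9 [ 0.59599141 -0.07315245  0.20991215] [ 0.29276068  0.85706018 -1.27372629] 0.0002285243114964391 zdir 105.92448179937523 down [ 0.02  -0.007 -1.   ] shift mm [133.   -3.1  82.4]
red 20 3.2698189693190147 -73.6792552316272
yel 5 -6.78004548560283 -65.08840711143966
-41.52191959216944 -45.28346766404466
-29.880452915784915 -45.4600376493264
-19.668096559128557 -42.73385819989995
```

View pics/s6.png

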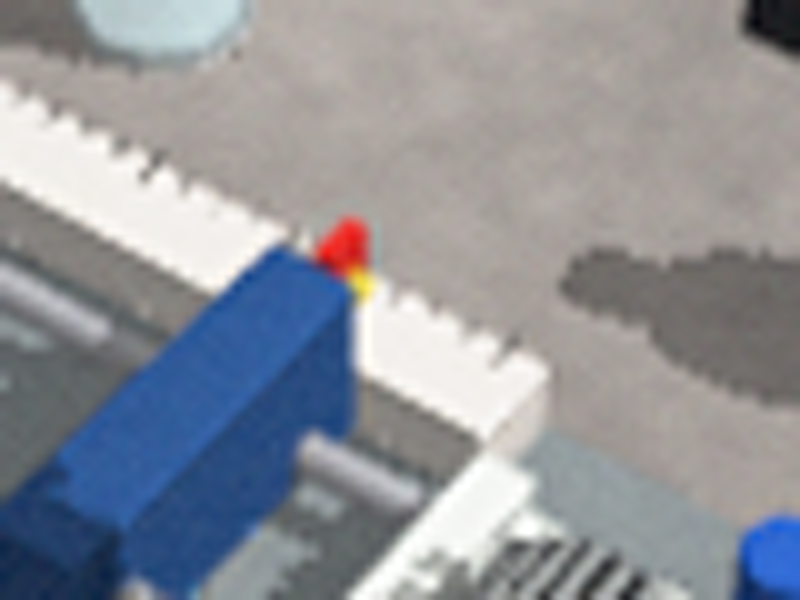

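The pointer (360,283) is now close behind the mark (343,245), with about 10–13 mm to go. I'll move back along the slide to clear the top view for an accurate reading.

Emit:
arm_command(commands=[0, 0, -60, 0, 0, 0, 0, -60, 0, 0, 0, 0, -60, 0, 0, 0, 0, 0, 0, 0])

```text
clock: 7.5
tool_pos: [0.6464, -0.247, 0.2075]
orientation: [-121.7, 89.0, -15.4]
force: [-0.0, 1.3, 0.0]
opening: 0.0003
```

```bash
python3 -c "
from h import *
delta([.579,.006,.076])
a=snapshot('top')['frame'][172:212,216:266]; b=snapshot('side')['frame'][165:205,236:286]
cv2.imwrite('pics/c7.png',np.hstack([cv2.resize(i,(400,320),interpolation=cv2.INTER_CUBIC) for i in (a,b)]))
s=snapshot('top');p=np.load('p.npy');c,sn=np.cos(p[2]),np.sin(p[2])
h=cv2.cvtColor(s['frame'],cv2.COLOR_BGR2HSV)
for lo,hi,z in(((0,120,80),(8,255,255),.044),((18,110,90),(35,255,255),.046)):
    v,u=np.nonzero(cv2.inRange(h[175:200,225:262],lo,hi)); d=atz(s,u.mean()+225,v.mean()+175,z)[:2]-p[:2]; print(len(u),u.mean()+225,v.mean()+175,1000*(c*d[0]+sn*d[1]),1000*(c*d[1]-sn*d[0]))
"
```

```text
7.5 [ 0.64643258 -0.24700088  0.20747014] [-0.0199256   1.25152865  0.03017824] 0.0003274876287641784 zdir 106.24008623369294 down [ 0.017 -0.005 -1.   ] shift mm [129.2  -4.1 262.9]
10 238.1 191.0 7.544610854459171 -74.38190190973008
8 243.5 194.0 -3.8220446494533054 -60.88233669723773
```

View pics/c7.png

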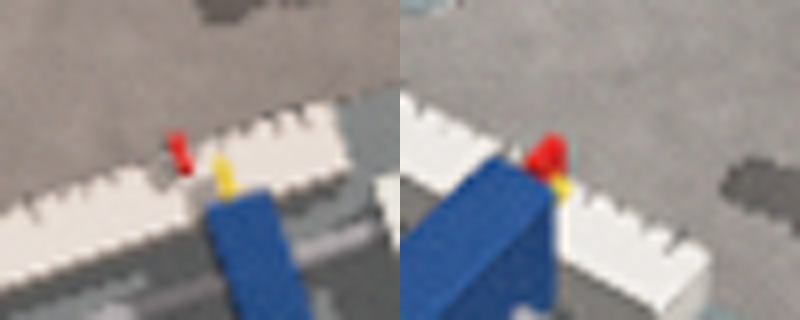

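The top view puts the pointer about 11 mm short of the mark and the side view gives 9–10 mm. That makes one more stroke of about 24 mm of rim. I'll return to above the wheel.

Emit:
arm_command(commands=[0, -1, 60, 0, 0, 0, -1, 60, 0, 0, 0, -1, 60, 0, 0, 30, -1, 60, 0, 0, 30, 0, 0, 0, 0])

```text
clock: 8.28
tool_pos: [0.582, -0.0058, 0.1505]
orientation: [-110.5, 88.6, -3.6]
force: [0.7, -0.1, -0.2]
opening: 0.0001
```

Emit:
arm_command(commands=[30, 0, 0, 0, 0, 20, 0, 0, 0, 0, 0, 0, 0, 0, 0])

```text
clock: 8.65
tool_pos: [0.5797, -0.0003, 0.0983]
orientation: [-110.3, 88.7, -2.9]
force: [0.8, -0.3, 1.2]
opening: 0.0006
```

```bash
python3 -c "
from h import *
delta([.579,.006,.076])"
```

```text
8.65 [ 5.79679559e-01 -3.22846636e-04  9.82911280e-02] [ 0.76298525 -0.31046041  1.16205155] 0.0006373168765435876 zdir 107.38939138261408 down [ 0.022 -0.001 -1.   ] shift mm [22.3 -0.8  6.4]
```

Emit:
arm_command(commands=[10, 0, -7, 2, 0, 8, 0, 0, 0, 0, 4, 0, 0, 0, 0, 2, 0, 0, 0, 0, 0, 0, 0, 0, 0])

```text
clock: 9.28
tool_pos: [0.5836, -0.0065, 0.0756]
orientation: [-105.7, 88.5, -0.4]
force: [-1.0, -0.0, 1.7]
opening: 0.0003
```

```bash
python3 -c "
from h import *
delta([.579,.006,.076])"
```

```text
9.275 [ 0.58362387 -0.00649508  0.07564933] [-1.0050993  -0.00890308  1.70143519] 0.00029965385246938153 zdir 105.31761038836817 down [ 0.026 -0.    -1.   ] shift mm [-0.5  1.1 13.3]
```

Emit:
arm_command(commands=[3, 0, 0, 0, 0, 1, 0, 4, 0, 0, 0.5, 0, 5, 0, 0, 0.5, 0, 5, 0, 0, 0.5, 0.5, 5, 0, 0])

```text
clock: 9.9
tool_pos: [0.5789, 0.0111, 0.0723]
orientation: [-108.7, 88.4, -3.4]
force: [-1.2, -1.1, 5.6]
opening: 0.0002
```

Emit:
arm_command(commands=[0.5, 0.5, 4, 0, 0, 0, 0, 0, 0, 0])

```text
clock: 10.15
tool_pos: [0.578, 0.0154, 0.0727]
orientation: [-108.4, 88.3, -3.0]
force: [-3.7, 1.2, 5.0]
opening: 0.0006
```

Emit:
arm_command(commands=[-20, 0, 0, 0, 0, -50, 0, -30, 0, 0, -50, 0, -60, 0, 0, 0, 0, -60, 0, 0, 0, 0, -60, 0, 0])

```text
clock: 10.78
tool_pos: [0.6299, -0.1774, 0.1891]
orientation: [-108.9, 88.2, -3.1]
force: [1.2, -0.1, 0.1]
opening: 0.0003
```

Emit:
arm_command(commands=[0, 0, -60, 0, 0, 0, 0, 0, 0, 0])

```text
clock: 11.02
tool_pos: [0.6472, -0.2409, 0.1884]
orientation: [-108.8, 88.2, -3.3]
force: [0.2, 0.8, -0.6]
opening: 0.0001
```

```bash
python3 -c "
from h import *
delta([.579,.006,.076]); gap()
a=snapshot('top')['frame'][177:207,221:261]; b=snapshot('side')['frame'][165:195,236:276]
cv2.imwrite('pics/c8.png',np.hstack([cv2.resize(i,(400,300),interpolation=cv2.INTER_CUBIC) for i in (a,b)]))
s=snapshot('top');p=np.load('p.npy');c,sn=np.cos(p[2]),np.sin(p[2])
h=cv2.cvtColor(s['frame'],cv2.COLOR_BGR2HSV)
for lo,hi,z in(((0,120,80),(8,255,255),.044),((18,110,90),(35,255,255),.046)):
    v,u=np.nonzero(cv2.inRange(h[175:200,225:262],lo,hi)); d=atz(s,u.mean()+225,v.mean()+175,z)[:2]-p[:2]; print(len(u),u.mean()+225,v.mean()+175,1000*(c*d[0]+sn*d[1]),1000*(c*d[1]-sn*d[0]))
"
```

```text
11.025 [ 0.64716241 -0.24090972  0.18844522] [ 0.18252915  0.75420289 -0.61663667] 7.545128225490449e-05 zdir 105.57404223099928 down [ 0.032 -0.002 -0.999] shift mm [109.8   2.7 257.3]
red 17 3.005413070729445 -74.58810831934527
yel 5 1.9179117843071796 -64.87388225735585
9 238.0 190.77777777777777 7.606276959337792 -75.07600261678763
8 240.25 194.875 5.476785608039942 -61.45826878691276
```

View pics/c8.png

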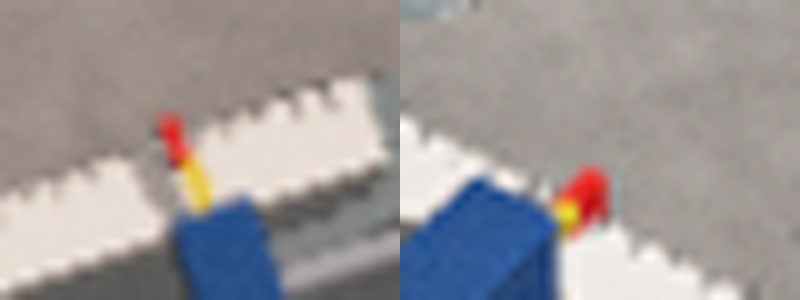

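The pointer is now nearly in line: top reads about 2 mm short and side about 1 mm short. That is inside tolerance, but a 3–4 mm rim nudge would centre it better.

Emit:
arm_command(commands=[0, 0, 60, 0, 0, 0, 0, 60, 0, 0, 0, 0, 60, 0, 0, 30, 0, 60, 0, 0, 30, 2, 5, 0, 0])

```text
clock: 11.85
tool_pos: [0.5802, 0.0053, 0.1324]
orientation: [-103.9, 87.6, 2.4]
force: [0.5, 0.3, 0.1]
opening: 0.0005
```

Emit:
arm_command(commands=[30, 0, 0, 0, 0, 10, 0, 0, 0, 0, 0, 0, 0, 0, 0])

```text
clock: 12.22
tool_pos: [0.5798, 0.0101, 0.0917]
orientation: [-103.6, 87.6, 3.2]
force: [0.3, 0.3, 0.4]
opening: 0.0005
```

```bash
python3 -c "
from h import *
delta([.579,.006,.076])"
```

```text
12.225 [0.57978177 0.01013708 0.09171031] [0.25893633 0.30155869 0.36674014] 0.00045412310359771663 zdir 106.76721811364264 down [ 0.041  0.002 -0.999] shift mm [15.7  2.6 -3.6]
```

Emit:
arm_command(commands=[8, 2, -5, 0, 0, 6, 0, 0, 0, 0, 3, 0, 0, 0, 0, 2, 0, 0, 0, 0, 0, 0, 0, 0, 0])

```text
clock: 12.85
tool_pos: [0.5818, 0.0041, 0.0746]
orientation: [-102.7, 87.4, 4.0]
force: [-1.8, 0.7, 4.0]
opening: 0.0007
```

Emit:
arm_command(commands=[1, 0, 2, 0, 0, 0.5, 0, 2, 0, 0, 0, 0, 0, 0, 0])

```text
clock: 13.22
tool_pos: [0.5808, 0.0077, 0.0738]
orientation: [-103.5, 87.4, 3.3]
force: [-2.0, -0.2, 5.3]
opening: 0.0003
```

Moved 3.7 mm on the rim, about 1.6 mm of jaw. Now lifting straight off and away.

Emit:
arm_command(commands=[-20, 0, 0, 0, 0, -50, 0, -30, 0, 0, -50, 0, -60, 0, 0, 0, 0, -60, 0, 0, 0, 0, -60, 0, 0])

```text
clock: 13.85
tool_pos: [0.6359, -0.1833, 0.1901]
orientation: [-102.9, 87.2, 4.4]
force: [1.0, 1.0, 0.3]
opening: 0.0003
```

Emit:
arm_command(commands=[0, 0, -60, 0, 0, 0, 0, 0, 0, 0, 0, 0, 0, 0, 0])

```text
clock: 14.22
tool_pos: [0.6548, -0.2458, 0.1884]
orientation: [-101.6, 87.3, 5.3]
force: [-0.1, 0.8, 0.5]
opening: 0.0008
```

```bash
python3 -c "
from h import *
delta([.579,.006,.076]); gap()
t,d=snapshot('top'),snapshot('side')
cv2.imwrite('pics/c9.png',np.hstack([cv2.resize(i,(400,300),interpolation=cv2.INTER_CUBIC) for i in (t['frame'][177:207,221:261],d['frame'][165:195,236:276])]))
cv2.imwrite('pics/all9.png',np.hstack([t['frame'][130:330,120:380],d['frame'][110:310,110:370]]))
p=np.load('p.npy');c,sn=np.cos(p[2]),np.sin(p[2])
h=cv2.cvtColor(t['frame'],cv2.COLOR_BGR2HSV)
for lo,hi,z in(((0,120,80),(8,255,255),.044),((18,110,90),(35,255,255),.046)):
    v,u=np.nonzero(cv2.inRange(h[175:200,225:262],lo,hi)); q=atz(t,u.mean()+225,v.mean()+175,z)[:2]-p[:2]; print(len(u),1000*(c*q[0]+sn*q[1]))
"
```

```text
14.225 [ 0.65477068 -0.24584745  0.18837603] [-0.09082711  0.81326801  0.45282317] 0.0008240565390333377 zdir 106.92695254765141 down [ 0.048  0.004 -0.999] shift mm [109.8   4.3 264.1]
red 18 2.660345485749307 -73.99579557793095
yel 5 4.102837545152133 -64.81999364127216
9 7.606276959337792
7 6.746334985145512
```

View pics/c9.png

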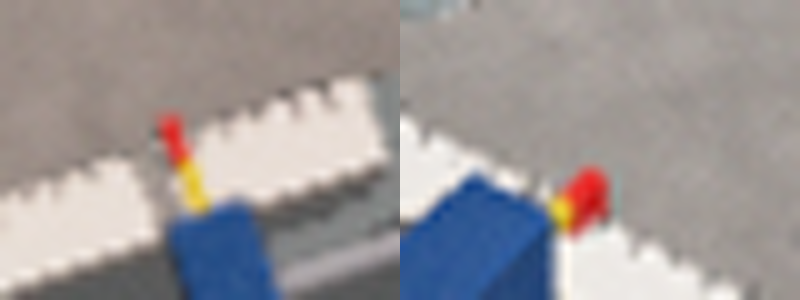

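The pointer and mark now read as one line: the top view has it 0.9 mm short and the side view 1.4 mm past, so it sits within tolerance either way. The hand is clear, so I'll hand in.

```bash
python3 -c "
from plant import *
print(close_job())"
```

```text
the job is handed in; nothing more can be done
None
```

The pointer is set at the red gauge mark and the job is handed in at about 14 s of robot time; no verdict was reported. I rolled the wheel with three full strokes and one 4 mm nudge, using the closed fingertips, then took the hand away up and back.

- **Pointer position:** my last two readings disagree slightly. The top view puts the pointer about 0.9 mm short of the mark, and the side view about 1.4 mm past it. Both are inside the 3 mm limit, and each is only good to about 1–2 mm.
- **Forces:** the pressing force at the tool was mostly 2–6 N, with one reading of 17 N at the start of the second stroke, when I pressed about 2 mm deeper than on the others.
- **Bystanders:** the arm's path stayed clear of them and I saw no sign of contact. I did not confirm this with a final overall picture, because the 12-picture viewing limit was reached.

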